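# Fit up three pipe nipples in their socket-weld flanges

## Robot

A 7-joint arm with a two-finger parallel gripper is mounted at the origin on a cart in front of the work surface, level with it; the furniture and walls round the work are solid. World frame = base frame: x ahead of the robot, y to its left, z up, the work surface at z = 0. Lengths are in m, angles in rad, forces in N, time in s.
With the tool pointing down it reaches from about 0.35 to 0.9 m from the base axis. Payload 8.1 kg.
Tool frame: the origin (TCP) lies midway between the tips of the shut fingers; the grasp point (between the pads) lies env.hold_point_z behind it (env.hold_point_z is the distance from the TCP to the grasp point, in m); z points along the fingers, y is the line along which they close (so a half turn about z gives the same grasp; the last joint's range is limited). The gripper opens to 85 mm and grips with 20 to 120 N. Pads are 22 mm wide; open, the fingers measure 114 mm over their backs; the gripper's body (76 mm by 85 mm) begins 54 mm behind the grasp point. The pads swing forward as they close: fully open they stand 13 mm farther back than shut.
Start: joints at [0.702, 0.434, 0.025, 1.573, -0.012, 1.134, -0.075], TCP at [0.433, -0.451, 0.231] pointing down, gripper open.
Joint ranges: [-2.62, 2.62], [-0.44, 2.09], [-1.27, 1.32], [0.08, 2.57], [-1.32, 4.46], [0.12, 2], [-2.74, 2.74]. Speed limits (rad/s): [2.22, 2.22, 3.01, 3.01, 3.14, 3.14, 3.14].

## Interface

Orientations are given as a unit quaternion [w, x, y, z].
In Python, from rig import env, vision, ticket gives the robot as it stands.
- The arm moves only by the shell command python3 -m handwheel 'ROWS'. ROWS is a JSON object whose one key "moves" holds a list of rows, each a list of 3 entries, a list of its own where there are three numbers: the shift along the world's x, y, z in m, then the turn, a rotation vector about the world's x, y, z in degrees, then the opening, from -1 (shut) to 1 (fully open). A call has 1 to 10 rows; each row is the pose to reach, as a shift and turn from the pose commanded when the call began; what a row does not reach only later rows make up. A row lasts 1/10 s, in which the tool goes at most 50 mm and 8.59 degrees, less where a joint would pass 70% of its speed; a pose out of reach is approached as far as the arm can. A call with a gripper value outside its range is refused whole. The fingers move at their own pace and stop on an object; the grip force is fixed at half the most. Time passes only in rows, so rows that repeat a pose let the fingers close. It gives the time, the measured TCP pose, the force, the opening and the grip force at its end, in the units of the state.
- env.get_obs(): the state, without advancing time (a new reading comes with each control period).
- vision.grab_frame(name): name is "scene" or "top" or "wrist"; returns the picture (480x640x3 uint8, blue, green, red); there is no depth.
- vision.calibration(name): a dict with "intrinsics" (3x3 intrinsics, pixels), "dist_coeffs" ([k1, k2, p1, p2, k3] as OpenCV has them; the pictures are not rectified), "xyz" and "attitude" of the camera in the world. Camera axes: x right, y down, z forward; pixel columns grow to the right and rows downward; lengths in m; the calibration is good to about 2 mm. A picture is of the moment at which its call begins: read the wrist's pose just before it. calibration takes no time and is no camera call; for the wrist camera it gives the pose at the moment of the call.
- ticket.finish_job(): hands the job in; it is judged then, once.
The state is a dict: "clock": time; "q": joint angles; "qvel": joint speeds; "tau": joint torques, N m; "tcp_pos": TCP position; "eef_rot": TCP orientation; "ft_force": force on the tool from outside, world axes, zero at the start; "wrist_torque": the same for the moment, N m; "width": finger opening in m; "gripper_force": force on a finger pad.
Only numpy, scipy, OpenCV 4.12 (cv2) and the standard library are available. Lean on these libraries where they do the work, as an engineer would, in place of code of your own. Each camera call takes 0.05 s, during which the arm holds its last target. There are 200 camera calls.

## Task

Fit up the flanged pipe ends ready for tacking: stand each of the three open round pipe nipples in the flange whose socket it fits, fully down on the shoulder, and put the pipe cap fully down over the top of the nipple that it fits. Leave the flanges lying where they are (a slight nudge does no harm), and leave the solid round bar and the square tube standing where they are.

Things in the scene. Friction and masses are not known exactly. Their poses are not given: they have to be found in the camera images.
- flange_s: The smallest steel socket-weld flange, loose (0.6 to 1.5 kg), hub up: plate 98 mm across, 14 mm thick, four 16 mm bolt holes; hub 42 mm across, its top 22 mm above the table. Socket 29.9 mm across, 2.5 mm chamfer at the mouth, for the 26.9 mm nipple; 16 mm deep to a shoulder 6 mm above the table, narrower bore below. Origin: centre of the underside, on the table; z up along the socket
- flange_m: The middle steel socket-weld flange, loose (0.6 to 1.5 kg), hub up: plate 108 mm across, 14 mm thick, four 16 mm bolt holes; hub 50 mm across, its top 22 mm above the table. Socket 36.7 mm across, 2.5 mm chamfer at the mouth, for the 33.7 mm nipple; 16 mm deep to a shoulder 6 mm above the table, narrower bore below. Origin: centre of the underside, on the table; z up along the socket
- flange_l: The largest steel socket-weld flange, loose (0.6 to 1.5 kg), hub up: plate 117 mm across, 14 mm thick, four 16 mm bolt holes; hub 60 mm across, its top 22 mm above the table. Socket 45.4 mm across, 2.5 mm chamfer at the mouth, for the 42.4 mm nipple; 16 mm deep to a shoulder 6 mm above the table, narrower bore below. Origin: centre of the underside, on the table; z up along the socket
- nipple_s: Thinnest pipe nipple: open dark steel tube standing upright on the table, outside diameter 26.9 mm, wall 3.9 mm, 80 mm long, both ends bevelled bright by 2.5 mm; 0.14 to 0.45 kg. Belongs in the 29.9 mm socket. Origin: centre of its lower end; z up along its axis
- nipple_m: Middle pipe nipple: open dark steel tube standing upright on the table, outside diameter 33.7 mm, wall 4.5 mm, 80 mm long, both ends bevelled bright by 2.5 mm; 0.14 to 0.45 kg. Belongs in the 36.7 mm socket; the pipe cap fits over its upper end. Origin: centre of its lower end; z up along its axis
- nipple_l: Thickest pipe nipple: open dark steel tube standing upright on the table, outside diameter 42.4 mm, wall 4.9 mm, 80 mm long, both ends bevelled bright by 2.5 mm; 0.14 to 0.45 kg. Belongs in the 45.4 mm socket. Origin: centre of its lower end; z up along its axis
- pipe_cap: steel pipe cap, a short closed cup standing open end down: 46 mm across, 30 mm high, straight-sided over the lower 22 mm, domed top. Socket 36.7 mm across with a 2 mm chamfer at the mouth, 14 mm deep; it fits over the 33.7 mm nipple and, fully seated, its underside is 66 mm above that nipple's lower end. Origin: centre of its underside; z up
- round_bar: short solid round steel bar standing upright, 34 mm in diameter, 80 mm high, its top a flat closed face (no hole); not part of the job. Origin: centre of its underside; z up
- square_tube: offcut of square steel tube standing upright, 40 x 40 mm, wall 4 mm, 80 mm high; not part of the job. Origin: centre of its underside; z up

How it is judged:
By the outcome, as a careful person would: the job done as asked, in the order asked, and still so for the second after the job is handed in, with the robot touching nothing.
It also fails if it takes over 128 s, if anything falls off the work surface, if the arm or the gripper's body presses on something with over 40 N, if the wrist force passes 120 N, or if a joint passes its speed limit or range.

## Working session

There is one attempt and no reset: what is moved stays moved. The work goes in short steps, Python scripts to look and compute and a shell command to move; the robot and the scene stay as the last step left them, time stands still between calls to the robot, and variables do not carry over. Pictures are saved under pics/ and viewed, at most 14 in all, crops included, and the job is handed in when it is done.

```bash
mkdir -p pics; ls; python3 - <<'E'
from rig import env, vision, ticket
import cv2,numpy as np
o=env.get_obs()
print({k:np.round(v,3) for k,v in o.items()}, env.hold_point_z)
for n in("top","scene"):
    f=vision.grab_frame(n); cv2.imwrite(f"pics/{n}0.png",f)
    print(n,vision.calibration(n))
E
```

```text
pics
{'clock': np.float64(0.0), 'q': array([ 0.702,  0.435,  0.025,  1.574, -0.012,  1.134, -0.075]), 'qvel': array([-0.001,  0.001, -0.   , -0.002,  0.001,  0.   ,  0.001]), 'tau': array([-1.0000e-03, -6.7048e+01,  1.0240e+00, -3.1621e+01,  1.6000e-02,
        1.2000e-02, -0.0000e+00]), 'tcp_pos': array([ 0.433, -0.45 ,  0.231]), 'eef_rot': array([-0.001,  0.928,  0.374, -0.   ]), 'ft_force': array([-0.171, -0.211,  0.031]), 'wrist_torque': array([0.014, 0.024, 0.06 ]), 'gripper_force': np.float64(0.0), 'width': np.float64(0.086)} 0.0187
top {'intrinsics': array([[524.37270112,   0.        , 310.39804427],
       [  0.        , 524.37270112, 228.81158247],
       [  0.        ,   0.        ,   1.        ]]), 'dist_coeffs': array([0.01469542, 0.        , 0.        , 0.        , 0.        ]), 'xyz': array([0.33646664, 0.08955706, 1.07044745]), 'attitude': array([-0.07478125,  0.70539969, -0.70254058,  0.05705942])}
scene {'intrinsics': array([[495.94371215,   0.        , 319.09803308],
       [  0.        , 495.94371215, 241.90636588],
       [  0.        ,   0.        ,   1.        ]]), 'dist_coeffs': array([-0.10610196,  0.        ,  0.        ,  0.        ,  0.        ]), 'xyz': array([-0.00292266,  0.20649592,  1.00284041]), 'attitude': array([ 0.16322255, -0.61645497,  0.74226234, -0.20588415])}
```

View pics/top0.png

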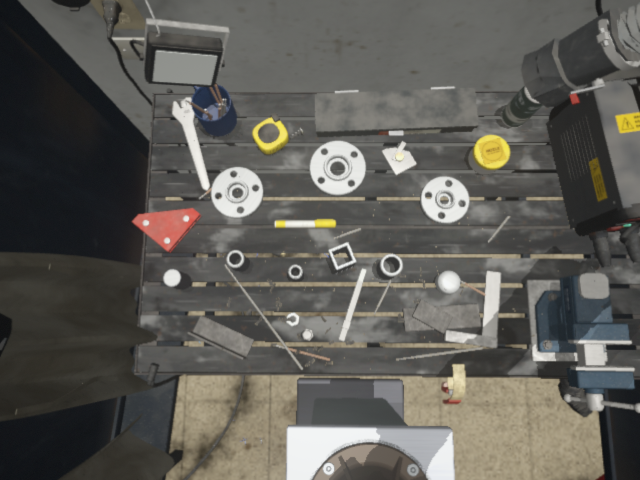

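View pics/scene0.png

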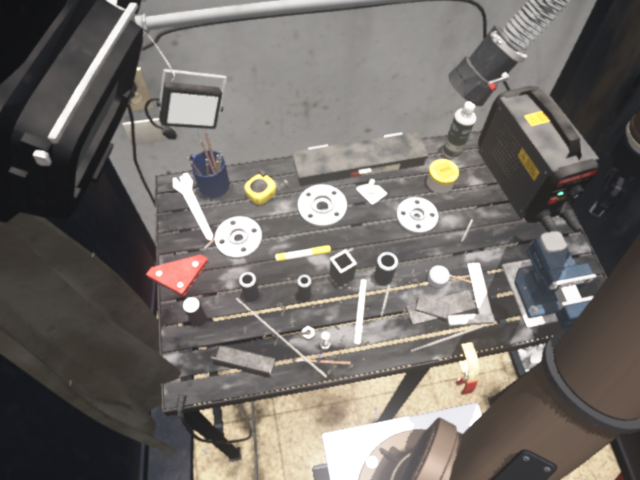

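Top view: the flanges sit at about (237,192) m, (337,167) l and (445,199) s. The nipples are at (235,260) m, (295,272) s and (390,266) l. The square tube is at (342,257), the bar at (172,278) and the cap at (449,282). The scene view shows the same layout: flanges at (238,237), (323,205), (417,214) and nipples at (248,281), (304,284), (387,262).

```bash
cat > h.py <<'E'
import cv2, numpy as np
from scipy.spatial.transform import Rotation as R
def ray(c,uv):
    p=cv2.undistortPoints(np.array([[uv]],float),c["intrinsics"],c["dist_coeffs"])[0,0]
    q=np.asarray(c["attitude"]); return R.from_quat(q[[1,2,3,0]]).apply([p[0],p[1],1.])
def plane(c,uv,z):
    d=ray(c,uv); o=np.asarray(c["xyz"]); return o+d*(z-o[2])/d[2]
def circ(c,img,uv,z,rad,thr,win,save=None):
    """bright outline around pixel uv -> outer hull points on plane z -> least-squares circle"""
    g=cv2.cvtColor(img,cv2.COLOR_BGR2GRAY)
    m=(g>thr).astype(np.uint8); w=np.zeros_like(m); cv2.circle(w,tuple(int(a) for a in uv),win,1,-1); m*=w
    n,l,s,ce=cv2.connectedComponentsWithStats(m)
    k=1+np.argmax(s[1:,4]); ys,xs=np.where(l==k)
    h=cv2.convexHull(np.c_[xs,ys].astype(np.int32))[:,0]
    (ex,ey),(a,b),t=cv2.fitEllipse(h.astype(np.float32)) if len(h)>4 else ((0,0),(0,0),0)
    P=np.array([plane(c,p,z)[:2] for p in h.astype(float)])
    A=np.c_[2*P,np.ones(len(P))]; x=np.linalg.lstsq(A,(P**2).sum(1),rcond=None)[0]
    r=np.sqrt(x[2]+x[0]**2+x[1]**2)
    return np.round([*x[:2],2*r],4), np.round([ex,ey,a,b],1), s[k,4]
E
python3 - <<'E'
from rig import vision
from h import *
T={"top":{"fm":(237,192),"fl":(337,167),"fs":(445,199),"nm":(235,260),"ns":(295,272),"nl":(390,266),"cap":(449,282)},
"scene":{"fm":(238,237),"fl":(323,205),"fs":(417,214),"nm":(248,281),"ns":(304,281),"nl":(387,262),"cap":(439,275)}}
for n in T:
    im=cv2.imread(f"pics/{n}0.png");c=vision.calibration(n)
    for k,uv in T[n].items():
        z=.014 if k[0]=="f" else .08 if k[0]=="n" else .022
        print(n,k,*circ(c,im,uv,z,0,130,34 if k[0]=="f" else 14 if k[0]=="n" else 15))
a=cv2.imread("pics/top0.png")[235:310,150:480];b=cv2.imread("pics/top0.png")[135:225,200:480]
cv2.imwrite("pics/crop.png",np.vstack([cv2.resize(a,(792,180),interpolation=2),cv2.resize(b,(792,255),interpolation=2)]))
E
```

```text
top fm [0.6135 0.2741 0.1225] [236.  192.6  52.2  65.9] 2064
top fl [0.6679 0.0614 0.1187] [337.3 167.3  54.7  56.6] 2189
top fs [ 0.5997 -0.1647  0.1068] [447.8 199.   46.1  59.2] 1719
top nm [0.4661 0.2591 0.0338] [234.8 258.3  17.3  18. ] 151
top ns [0.4418 0.1435 0.0271] [295.1 271.2  14.1  14.5] 108
top nl [ 0.4567 -0.0373  0.0443] [390.7 263.7  22.4  24.6] 256
top cap [ 0.4251 -0.1609  0.0509] [450.2 283.3  24.3  27.4] 476
scene fm [0.6167 0.2699 0.1555] [238.  236.9  52.6  72.6] 2136
scene fl [0.6745 0.0646 0.1404] [320.6 203.9  43.7  65. ] 1900
scene fs [ 0.6205 -0.1686  0.1638] [418.8 208.3  51.7  70.5] 1801
scene nm [0.4713 0.2622 0.0463] [244.9 278.   19.3  23.8] 251
scene ns [0.4451 0.1428 0.0383] [304.4 280.4  12.6  28.3] 156
scene nl [ 0.4566 -0.0402  0.0473] [387.9 260.8  18.7  23.7] 238
scene cap [ 0.4249 -0.1581  0.0635] [439.3 277.1  25.6  28.7] 498
```

View pics/crop.png

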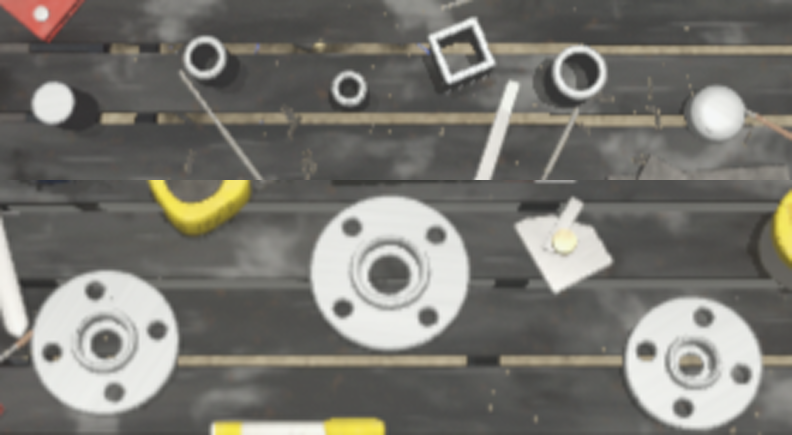

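Zoomed crop: the nipple rims are clean bright rings. The flange plates are clean discs, with the hub and socket at each centre. The cap is a domed disc. I'll move over nipple_l and look with the wrist camera.

```bash
python3 -m handwheel '{"moves":[[[0.024,0.05,0],[0,0,8],1],[[0.024,0.1,0],[0,0,16],1],[[0.024,0.15,0],[0,0,24],1],[[0.024,0.2,0],[0,0,32],1],[[0.024,0.25,0],[0,0,40],1],[[0.024,0.3,0],[0,0,46],1],[[0.024,0.35,0],[0,0,46],1],[[0.024,0.4,0],[0,0,46],1],[[0.024,0.413,0],[0,0,46],1],[[0.024,0.413,0],[0,0,46],1]]}'
python3 - <<'E'
from rig import env,vision
from h import *
c=vision.calibration("wrist");im=vision.grab_frame("wrist");cv2.imwrite("pics/w1.png",im)
print(c)
o=env.get_obs();print(o["tcp_pos"],o["eef_rot"],o["q"])
im=vision.grab_frame("top");cv2.imwrite("pics/t1.png",im);c=vision.calibration("top")
g=cv2.cvtColor(cv2.imread("pics/top0.png"),cv2.COLOR_BGR2GRAY)
g=cv2.morphologyEx(g,cv2.MORPH_CLOSE,np.ones((3,3)));
b=cv2.morphologyEx(g,cv2.MORPH_OPEN,cv2.getStructuringElement(2,(7,7)))
for k,uv in {"fm":(237,192),"fl":(337,167),"fs":(445,199)}.items():
  for t in(120,150): print(k,*circ(c,cv2.cvtColor(b,cv2.COLOR_GRAY2BGR),uv,.013,0,t,36))
E
```

```text
clock: 1.1
tcp_pos: [0.4569, -0.0341, 0.2314]
eef_rot: [-0.0, 0.706, 0.708, 0.0]
ft_force: [0.8, -1.0, -0.4]
width: 0.0853
gripper_force: 0.0
{'intrinsics': array([[391.34949849,   0.        , 326.353419  ],
       [  0.        , 391.34949849, 242.14074989],
       [  0.        ,   0.        ,   1.        ]]), 'dist_coeffs': array([0.02058584, 0.        , 0.        , 0.        , 0.        ]), 'xyz': array([0.45663224, 0.04156633, 0.375385  ]), 'attitude': array([ 1.51459319e-01,  9.88461826e-01,  1.81459454e-03, -1.78760542e-05])}
[ 0.4569758  -0.03643502  0.23122484] [-8.62710435e-05  7.06824693e-01  7.07388744e-01 -1.03279135e-04] [ 0.26037462  0.19005954 -0.34445051  1.93741588  0.07464041  1.0265422
 -0.11626018]
fm [0.6126 0.2812 0.125 ] [232.2 192.9  57.2  61.4] 2099
fm [0.6178 0.2801 0.1179] [232.7 190.7  50.4  61.8] 1870
fl [0.665  0.0614 0.1225] [337.2 168.7  55.6  59.2] 2219
fl [0.668  0.0611 0.1174] [337.4 167.3  53.9  56. ] 2006
fs [ 0.6    -0.1597  0.1029] [444.8 199.   46.2  53. ] 1720
fs [ 0.5992 -0.1596  0.0984] [444.8 199.2  45.9  48.7] 1492
```

View pics/w1.png

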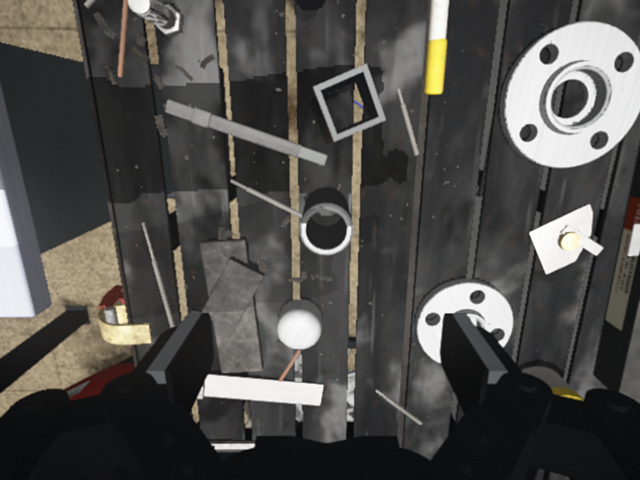

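Wrist view: the nipple_l rim is at (326,230), the square tube at (350,102), flange_l at (572,95), flange_s at (465,322) and the cap at (299,326). Now I'll measure all of these from it.

```bash
cat >> h.py <<'E'
def wmeas(im,c,items,thr=130):
    g=cv2.cvtColor(im,cv2.COLOR_BGR2GRAY)
    for k,(uv,z,win,op) in items.items():
        b=cv2.morphologyEx(g,cv2.MORPH_OPEN,cv2.getStructuringElement(2,(op,op))) if op>1 else g
        print(k,*circ(c,cv2.cvtColor(b,cv2.COLOR_GRAY2BGR),uv,z,0,thr,win))
E
python3 - <<'E'
from rig import vision
from h import *
im=cv2.imread("pics/w1.png");c=vision.calibration("wrist")
g=cv2.cvtColor(im,cv2.COLOR_BGR2GRAY);print(g[222:240:3,296:310],g[228,340:356])
for t in(100,130,160):
    wmeas(im,c,{"nl":((326,229),.079,31,1),"fl":((572,95),.014,76,9),"cap":((299,326),.022,27,5)},t)
E
```

```text
[[156 154 137  95 111 123 114 124 129 125  99  56  33  32]
 [162 161 143 116 161 197 238 248 252 244 125  29  31  34]
 [153 148 134 122 155 192 241 244 242 193  83  28  32  37]
 [144 143 131 113 140 168 238 242 240 195  86  28  34  35]
 [136 138 126  94 139 186 233 243 245 232 125  36  31  36]
 [153 149 123  61  87 149 195 235 243 246 236 142  48  31]] [ 35  33  35  33  31  34  96 200 249 249 240 183 152 146 143 145]
nl [ 0.4565 -0.0447  0.0465] [326.  228.9  51.7  64.2] 1175
fl [0.6682 0.0525 0.1161] [573.4  95.2 129.7 153.6] 12526
cap [ 0.4258 -0.1671  0.0504] [296.2 329.7  44.2  49.7] 1597
nl [ 0.4587 -0.0458  0.0432] [328.7 230.1  48.7  58.8] 733
fl [0.6685 0.0526 0.1158] [573.6  95.2 129.2 153.6] 11707
cap [ 0.4276 -0.1668  0.0454] [297.9 329.5  39.   45.7] 1397
nl [ 0.4562 -0.0461  0.0391] [325.5 232.1  43.5  50.7] 401
fl [0.6684 0.0526 0.1151] [573.7  95.3 128.2 152.9] 10338
cap [ 0.4282 -0.1671  0.0436] [298.5 329.8  38.1  42.9] 1291
```

```bash
python3 - <<'E'
from rig import vision,env
from h import *
c=vision.calibration("wrist");im=vision.grab_frame("wrist");cv2.imwrite("pics/w2.png",im)
o=env.get_obs();print(o["tcp_pos"],c["xyz"],o["qvel"])
for t in(130,160):
    wmeas(im,c,{"nl":((326,229),.079,31,1),"fl":((572,95),.014,76,9),"cap":((299,326),.022,27,5)},t)
g=cv2.cvtColor(im,cv2.COLOR_BGR2GRAY)
k=cv2.HoughCircles(g[150:300,250:400],cv2.HOUGH_GRADIENT,1,20,param1=150,param2=20,minRadius=20,maxRadius=32)
print(k[0][:3]+[250,150,0])
E
```

```text
[ 0.45705771 -0.0386683   0.23113278] [0.45718503 0.03794077 0.37507883] [ 0.01389395  0.00307452  0.00814493 -0.0034396  -0.00117201  0.00066951
 -0.00229959]
nl [ 0.459  -0.0431  0.0434] [328.5 226.4  49.7  59.8] 767
fl [0.6672 0.0561 0.1139] [572.8  91.1 130.2 148.4] 11333
cap [ 0.4287 -0.163   0.0448] [298.9 326.2  39.2  44.4] 1383
nl [ 0.4563 -0.0419  0.0394] [325.5 226.9  44.8  50.4] 360
fl [0.6671 0.0563 0.113 ] [572.9  90.8 129.6 147.9] 9954
cap [ 0.4288 -0.1634  0.0435] [299.  326.5  38.1  43.1] 1294
[[326.5        222.5         25.70000076]]
```

```bash
python3 -m handwheel '{"moves":[[[0,-0.001,-0.04],[0,0,0],1],[[0,-0.001,-0.08],[0,0,0],1],[[0,-0.001,-0.12],[0,0,0],1],[[0,-0.001,-0.15],[0,0,0],1],[[0,-0.001,-0.175],[0,0,0],1],[[0,-0.001,-0.189],[0,0,0],1],[[0,-0.001,-0.189],[0,0,0],1],[[0,-0.001,-0.189],[0,0,0],1],[[0,-0.001,-0.189],[0,0,0],1],[[0,-0.001,-0.189],[0,0,0],1]]}'
python3 -m handwheel '{"moves":[[[0,0,0],[0,0,0],-1],[[0,0,0],[0,0,0],-1],[[0,0,0],[0,0,0],-1],[[0,0,0],[0,0,0],-1],[[0,0,0],[0,0,0],-1],[[0,0,0],[0,0,0],-1],[[0,0,0],[0,0,0],-1],[[0,0,0],[0,0,0],-1],[[0,0,0],[0,0,0],-1],[[0,0,0],[0,0,0],-1]]}'
```

```text
clock: 2.25
tcp_pos: [0.4579, -0.0389, 0.0432]
eef_rot: [0.001, 0.708, 0.706, 0.001]
ft_force: [-0.2, 1.1, -0.1]
width: 0.0858
gripper_force: 0.0
clock: 3.25
tcp_pos: [0.4574, -0.0385, 0.0427]
eef_rot: [0.0, 0.708, 0.706, 0.0]
ft_force: [-1.6, -0.5, 6.4]
width: 0.0401
gripper_force: 59.5
```

```bash
python3 -m handwheel '{"moves":[[[0,0,0.03],[0,0,0],-1],[[0,0,0.07],[0,0,0],-1],[[0,0,0.11],[0,0,0],-1],[[0.04,0.015,0.11],[0,0,0],-1],[[0.08,0.035,0.11],[0,0,0],-1],[[0.12,0.055,0.11],[0,0,0],-1],[[0.16,0.075,0.11],[0,0,0],-1],[[0.19,0.09,0.11],[0,0,0],-1],[[0.211,0.099,0.11],[0,0,0],-1],[[0.211,0.099,0.11],[0,0,0],-1]]}'
python3 -m handwheel '{"moves":[[[0,0,-0.03],[0,0,0],-1],[[0,0,-0.06],[0,0,0],-1],[[0,0,-0.07],[0,0,0],-1],[[0,0,-0.07],[0,0,0],-1],[[0,0,-0.07],[0,0,0],-1],[[0,0,-0.07],[0,0,0],-1],[[0,0,-0.07],[0,0,0],-1],[[0,0,-0.07],[0,0,0],-1]]}'
python3 - <<'E'
from rig import vision,env
from h import *
c=vision.calibration("wrist");im=vision.grab_frame("wrist")
t=vision.grab_frame("top");s=vision.grab_frame("scene")
cv2.imwrite("pics/c3.png",np.vstack([np.hstack([cv2.resize(t[120:220,270:400],(400,308)),cv2.resize(s[140:240,260:390],(400,308))]),cv2.resize(im[100:380],(800,280))]))
print(env.get_obs()["tcp_pos"])
E
```

```text
clock: 4.25
tcp_pos: [0.6698, 0.0627, 0.1511]
eef_rot: [-0.001, 0.707, 0.707, 0.0]
ft_force: [-1.0, 0.7, -3.2]
width: 0.0399
gripper_force: 61.9
clock: 5.05
tcp_pos: [0.6687, 0.0606, 0.0833]
eef_rot: [0.0, 0.708, 0.706, 0.001]
ft_force: [0.4, -1.4, -2.8]
width: 0.0401
gripper_force: 61.8
[0.66831122 0.0604399  0.08265908]
```

View pics/c3.png

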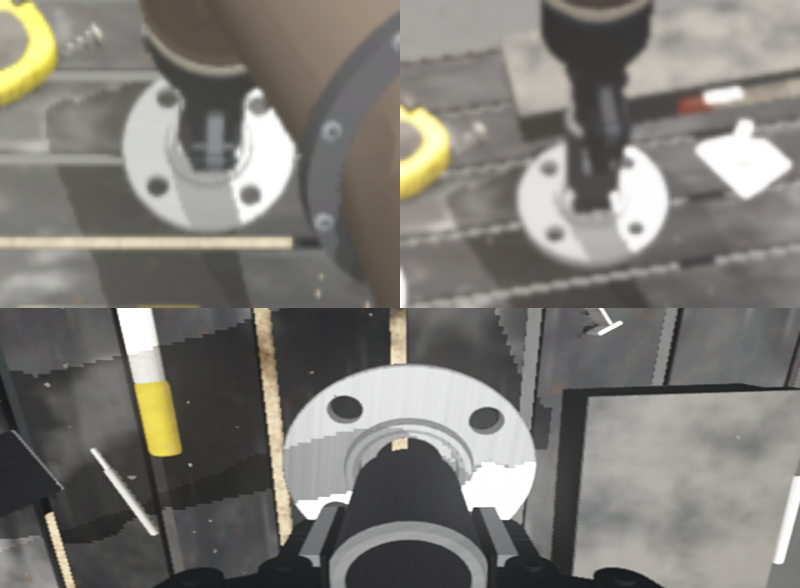

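Top and scene crops: the nipple is held over flange_l. In the wrist view the flange centre is at column 409, and the nipple's upper rim is at about column 402. It looks aligned, so I'll descend gently.

```bash
python3 -m handwheel '{"moves":[[[0,0,-0.01],[0,0,0],-1],[[0,0,-0.018],[0,0,0],-1],[[0,0,-0.021],[0,0,0],-1],[[0,0,-0.024],[0,0,0],-1],[[0,0,-0.024],[0,0,0],-1],[[0,0,-0.024],[0,0,0],-1]]}'
python3 -m handwheel '{"moves":[[[0,0,-0.003],[0,0,0],-1],[[0,0,-0.006],[0,0,0],-1],[[0,0,-0.009],[0,0,0],-1],[[0,0,-0.011],[0,0,0],-1],[[0,0,-0.011],[0,0,0],-1],[[0,0,-0.011],[0,0,0],-1],[[0,0,-0.011],[0,0,0],-1]]}'
```

```text
clock: 5.8
tcp_pos: [0.6681, 0.0605, 0.0583]
eef_rot: [-0.0, 0.708, 0.706, -0.0]
ft_force: [0.1, -0.0, -2.8]
width: 0.0398
gripper_force: 61.9
clock: 6.5
tcp_pos: [0.6683, 0.0605, 0.0488]
eef_rot: [0.0, 0.708, 0.706, 0.0]
ft_force: [-4.8, -0.7, 11.0]
width: 0.0402
gripper_force: 63.4
```

```bash
python3 -m handwheel '{"moves":[[[0,0,0],[0,0,0],1],[[0,0,0],[0,0,0],1],[[0,0,0],[0,0,0],1],[[0,0,0],[0,0,0],1],[[0,0,0],[0,0,0],1],[[0,0,0.03],[0,0,0],1],[[0,0,0.07],[0,0,0],1],[[0,0,0.12],[0,0,0],1],[[0,0,0.16],[0,0,0],1],[[0,0,0.18],[0,0,0],1]]}'
python3 -m handwheel '{"moves":[[[-0.03,0.03,0],[0,0,0],1],[[-0.06,0.06,0],[0,0,0],1],[[-0.09,0.09,0],[0,0,0],1],[[-0.12,0.12,0],[0,0,0],1],[[-0.15,0.15,0],[0,0,0],1],[[-0.18,0.178,0],[0,0,0],1],[[-0.202,0.198,0],[0,0,0],1],[[-0.202,0.198,0],[0,0,0],1],[[-0.202,0.198,0],[0,0,0],1],[[-0.202,0.198,0],[0,0,0],1]]}'
python3 - <<'E'
from rig import vision,env
from h import *
for i in range(5): vision.grab_frame("top")
c=vision.calibration("wrist");im=vision.grab_frame("wrist");t=vision.grab_frame("top");print(env.get_obs()["tcp_pos"])
cv2.imwrite("pics/w4.png",np.hstack([im[:400],cv2.resize(t[130:230,280:400],(480,400))])[:,::1])
x=cv2.imread("pics/w4.png");cv2.imwrite("pics/w4.png",cv2.resize(x,(800,286)));cv2.imwrite("pics/w4raw.png",im)
g=cv2.cvtColor(im,cv2.COLOR_BGR2GRAY)
for z,r0,r1 in((.08,18,26),(.014,50,75)):
  k=cv2.HoughCircles(g,cv2.HOUGH_GRADIENT,1,20,param1=150,param2=30 if r0>30 else 18,minRadius=r0,maxRadius=r1)
  for a in k[0][:6]: print(a,np.round(plane(c,a[:2],z),4))
E
```

```text
clock: 7.5
tcp_pos: [0.6697, 0.061, 0.2319]
eef_rot: [0.002, 0.708, 0.706, 0.002]
ft_force: [0.8, -0.5, -0.2]
width: 0.0853
gripper_force: 0.0
clock: 8.5
tcp_pos: [0.4671, 0.2575, 0.2273]
eef_rot: [0.0, 0.708, 0.706, 0.0]
ft_force: [0.6, -0.5, 0.2]
width: 0.0855
gripper_force: 0.0
[0.46649357 0.25809    0.22723492]
[326.5 222.5  21. ] [0.4666 0.2577 0.08  ]
[492.5 189.5  24.3] [0.5904 0.2826 0.08  ]
[270.5  50.5  24.3] [0.4294 0.3772 0.08  ]
[620.5 268.5  21.7] [0.6979 0.2193 0.08  ]
[482.5 182.5  65.5] [0.6086 0.2775 0.014 ]
```

View pics/w4.png

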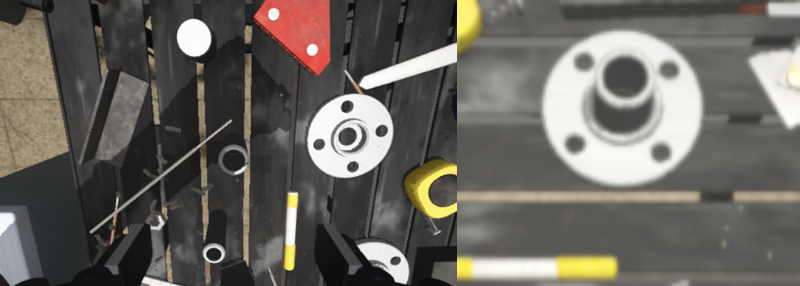

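The picture shows nipple_l upright in flange_l. In the raw wrist image the nipple_m rim is at (326,222) and the flange_m hub at about (490,190).

```bash
python3 - <<'E'
from rig import vision
from h import *
im=cv2.imread("pics/w4raw.png");c=vision.calibration("wrist")
for t in(130,150,170):wmeas(im,c,{"fm":((490,191),.014,68,11)},t)
print(plane(c,(492.5,189.5),.022))
c=vision.calibration("top");g=cv2.cvtColor(cv2.imread("pics/top0.png"),cv2.COLOR_BGR2GRAY)[150:235,190:285]
for r0,r1 in((22,32),(8,14)):
  k=cv2.HoughCircles(g,cv2.HOUGH_GRADIENT,1,20,param1=150,param2=12,minRadius=r0,maxRadius=r1)[0][:3]
  for a in k: print(a+[190,150,0],plane(c,a[:2]+[190,150],.014 if r0>20 else .022))
E
```

```text
fm [0.6156 0.269  0.1085] [489.9 189.4 111.4 126.5] 8507
fm [0.6158 0.2688 0.1076] [490.3 189.7 109.4 126. ] 5856
fm [0.6158 0.2688 0.1074] [490.3 189.8 109.2 125.8] 5698
[0.61477324 0.27281207 0.022     ]
[236.5        191.5         25.20000076] [0.61497589 0.27147247 0.014     ]
[236.5 191.5  10. ] [0.61286687 0.2700949  0.022     ]
```

```bash
python3 -m handwheel '{"moves":[[[0,0,-0.04],[0,0,0],1],[[0,0,-0.08],[0,0,0],1],[[0,0,-0.12],[0,0,0],1],[[0,0,-0.15],[0,0,0],1],[[0,0,-0.175],[0,0,0],1],[[0,0,-0.185],[0,0,0],1],[[0,0,-0.185],[0,0,0],1],[[0,0,-0.185],[0,0,0],1],[[0,0,-0.185],[0,0,0],1],[[0,0,-0.185],[0,0,0],1]]}'
python3 -m handwheel '{"moves":[[[0,0,0],[0,0,0],-1],[[0,0,0],[0,0,0],-1],[[0,0,0],[0,0,0],-1],[[0,0,0],[0,0,0],-1],[[0,0,0],[0,0,0],-1],[[0,0,0],[0,0,0],-1],[[0,0,0],[0,0,0],-1],[[0,0,0],[0,0,0],-1],[[0,0,0],[0,0,0],-1],[[0,0,0],[0,0,0],-1]]}'
```

```text
clock: 9.85
tcp_pos: [0.4669, 0.2589, 0.0435]
eef_rot: [0.0, 0.708, 0.706, 0.001]
ft_force: [0.3, 0.5, -0.3]
width: 0.0854
gripper_force: 0.0
clock: 10.85
tcp_pos: [0.466, 0.2586, 0.0426]
eef_rot: [-0.0, 0.708, 0.706, -0.0]
ft_force: [-1.9, -1.0, 6.0]
width: 0.0315
gripper_force: 58.9
```

```bash
python3 -m handwheel '{"moves":[[[0,0,0.03],[0,0,0],-1],[[0,0,0.06],[0,0,0],-1],[[0.03,0.004,0.08],[0,0,0],-1],[[0.07,0.008,0.08],[0,0,0],-1],[[0.11,0.012,0.08],[0,0,0],-1],[[0.14,0.012,0.07],[0,0,0],-1],[[0.149,0.012,0.06],[0,0,0],-1],[[0.149,0.012,0.05],[0,0,0],-1],[[0.149,0.012,0.05],[0,0,0],-1],[[0.149,0.012,0.05],[0,0,0],-1]]}'
python3 -m handwheel '{"moves":[[[0,0,-0.01],[0,0,0],-1],[[0,0,-0.02],[0,0,0],-1],[[0,0,-0.026],[0,0,0],-1],[[0,0,-0.03],[0,0,0],-1],[[0,0,-0.033],[0,0,0],-1],[[0,0,-0.033],[0,0,0],-1],[[0,0,-0.033],[0,0,0],-1]]}'
```

```text
clock: 11.85
tcp_pos: [0.6134, 0.2709, 0.092]
eef_rot: [-0.0, 0.707, 0.707, -0.001]
ft_force: [-0.4, -0.2, -1.5]
width: 0.0316
gripper_force: 60.3
clock: 12.55
tcp_pos: [0.6153, 0.2705, 0.0595]
eef_rot: [0.0, 0.708, 0.706, 0.0]
ft_force: [0.2, -0.1, -1.3]
width: 0.0316
gripper_force: 60.3
```

Below the rim with no contact force. I'll finish seating it.

```bash
python3 -m handwheel '{"moves":[[[0,0,-0.003],[0,0,0],-1],[[0,0,-0.006],[0,0,0],-1],[[0,0,-0.009],[0,0,0],-1],[[0,0,-0.012],[0,0,0],-1],[[0,0,-0.012],[0,0,0],-1],[[0,0,-0.012],[0,0,0],-1],[[0,0,-0.012],[0,0,0],-1]]}'
```

```text
clock: 13.25
tcp_pos: [0.6153, 0.2706, 0.0486]
eef_rot: [0.0, 0.708, 0.706, 0.0]
ft_force: [-3.4, -2.5, 9.8]
width: 0.0315
gripper_force: 61.3
```

```bash
python3 -m handwheel '{"moves":[[[0,0,0],[0,0,0],1],[[0,0,0],[0,0,0],1],[[0,0,0],[0,0,0],1],[[0,0,0],[0,0,0],1],[[0,0,0],[0,0,0],1],[[0,0,0.03],[0,0,0],1],[[0,0,0.07],[0,0,0],1],[[0,0,0.12],[0,0,0],1],[[0,0,0.16],[0,0,0],1],[[0,0,0.18],[0,0,0],1]]}'
python3 -m handwheel '{"moves":[[[-0.03,-0.03,0],[0,0,0],1],[[-0.06,-0.06,0],[0,0,0],1],[[-0.09,-0.09,0],[0,0,0],1],[[-0.12,-0.12,0],[0,0,0],1],[[-0.15,-0.127,0],[0,0,0],1],[[-0.173,-0.127,0],[0,0,0],1],[[-0.173,-0.127,0],[0,0,0],1],[[-0.173,-0.127,0],[0,0,0],1],[[-0.173,-0.127,0],[0,0,0],1],[[-0.173,-0.127,0],[0,0,0],1]]}'
python3 - <<'E'
from rig import vision,env
from h import *
for i in range(4): vision.grab_frame("top")
c=vision.calibration("wrist");im=vision.grab_frame("wrist");print(env.get_obs()["tcp_pos"])
g=cv2.cvtColor(im,cv2.COLOR_BGR2GRAY)[150:300,250:400]
for a in cv2.HoughCircles(g,cv2.HOUGH_GRADIENT,1,10,param1=150,param2=14,minRadius=13,maxRadius=20)[0][:4]: print(a+[250,150,0],np.round(plane(c,a[:2]+[250,150],.08),4))
cv2.imwrite("pics/w5.png",im)
E
```

```text
clock: 14.25
tcp_pos: [0.6164, 0.2714, 0.2319]
eef_rot: [0.001, 0.708, 0.706, 0.003]
ft_force: [0.3, -0.1, -0.1]
width: 0.0856
gripper_force: 0.0
clock: 15.25
tcp_pos: [0.443, 0.1437, 0.2272]
eef_rot: [-0.0, 0.708, 0.706, 0.0]
ft_force: [0.1, -0.1, 0.2]
width: 0.0855
gripper_force: 0.0
[0.4423698  0.14353019 0.22713379]
[326.5        224.5         17.10000038] [0.4423 0.1419 0.08  ]
```

View pics/w5.png

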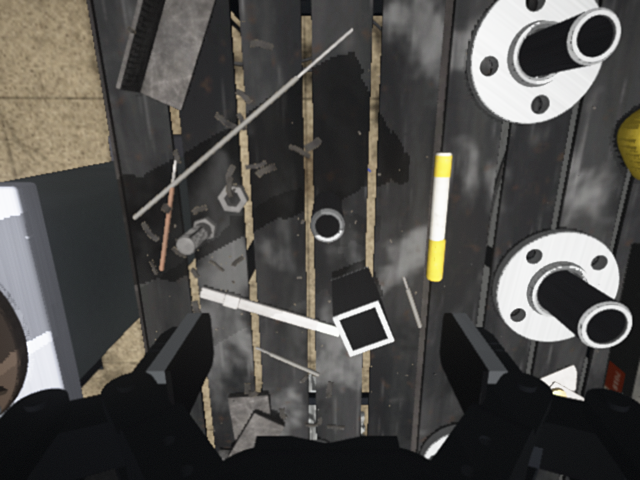

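Nipples m (598,35) and l (605,325) stand seated. nipple_s is at (326,224), right under the tool, with the square tube at (363,328) and clear of the fingers. Grasp it.

```bash
python3 -m handwheel '{"moves":[[[0,-0.001,-0.04],[0,0,0],1],[[0,-0.001,-0.08],[0,0,0],1],[[0,-0.001,-0.12],[0,0,0],1],[[0,-0.001,-0.15],[0,0,0],1],[[0,-0.001,-0.175],[0,0,0],1],[[0,-0.001,-0.185],[0,0,0],1],[[0,-0.001,-0.185],[0,0,0],1],[[0,-0.001,-0.185],[0,0,0],1],[[0,-0.001,-0.185],[0,0,0],1],[[0,-0.001,-0.185],[0,0,0],1]]}'
python3 -m handwheel '{"moves":[[[0,0,0],[0,0,0],-1],[[0,0,0],[0,0,0],-1],[[0,0,0],[0,0,0],-1],[[0,0,0],[0,0,0],-1],[[0,0,0],[0,0,0],-1],[[0,0,0],[0,0,0],-1],[[0,0,0],[0,0,0],-1],[[0,0,0],[0,0,0],-1],[[0,0,0],[0,0,0],-1],[[0,0,0],[0,0,0],-1]]}'
```

```text
clock: 16.5
tcp_pos: [0.443, 0.1427, 0.0434]
eef_rot: [0.001, 0.708, 0.706, 0.001]
ft_force: [-0.8, 0.2, 0.4]
width: 0.0852
gripper_force: 0.0
clock: 17.5
tcp_pos: [0.442, 0.1425, 0.0425]
eef_rot: [0.0, 0.708, 0.706, -0.0]
ft_force: [-1.5, -0.2, 4.7]
width: 0.025
gripper_force: 58.5
```

```bash
python3 -m handwheel '{"moves":[[[0,0,0.05],[0,0,0],-1],[[0,0,0.11],[0,0,0],-1],[[0.02,-0.04,0.11],[0,0,0],-1],[[0.04,-0.08,0.11],[0,0,0],-1],[[0.06,-0.12,0.11],[0,0,0],-1],[[0.085,-0.16,0.11],[0,0,0],-1],[[0.105,-0.2,0.11],[0,0,0],-1],[[0.13,-0.24,0.11],[0,0,0],-1],[[0.145,-0.28,0.11],[0,0,0],-1],[[0.157,-0.302,0.11],[0,0,0],-1]]}'
python3 -m handwheel '{"moves":[[[0,0,0],[0,0,0],-1],[[0,0,-0.02],[0,0,0],-1],[[0,0,-0.04],[0,0,0],-1],[[0,0,-0.06],[0,0,0],-1],[[0,0,-0.06],[0,0,0],-1],[[0,0,-0.06],[0,0,0],-1],[[0,0,-0.06],[0,0,0],-1],[[0,0,-0.06],[0,0,0],-1]]}'
python3 - <<'E'
from rig import vision,env
from h import *
c=vision.calibration("wrist");im=vision.grab_frame("wrist");cv2.imwrite("pics/w6.png",im);print(env.get_obs()["tcp_pos"],c["xyz"])
E
```

```text
clock: 18.5
tcp_pos: [0.5992, -0.1644, 0.1516]
eef_rot: [0.0, 0.709, 0.705, -0.001]
ft_force: [0.6, -0.5, -1.4]
width: 0.0248
gripper_force: 59.5
clock: 19.3
tcp_pos: [0.5999, -0.1595, 0.0935]
eef_rot: [0.001, 0.708, 0.706, 0.001]
ft_force: [0.6, 0.3, -1.9]
width: 0.025
gripper_force: 59.6
[ 0.59976845 -0.15955777  0.09338636] [ 0.59977945 -0.08366998  0.23746076]
```

View pics/w6.png

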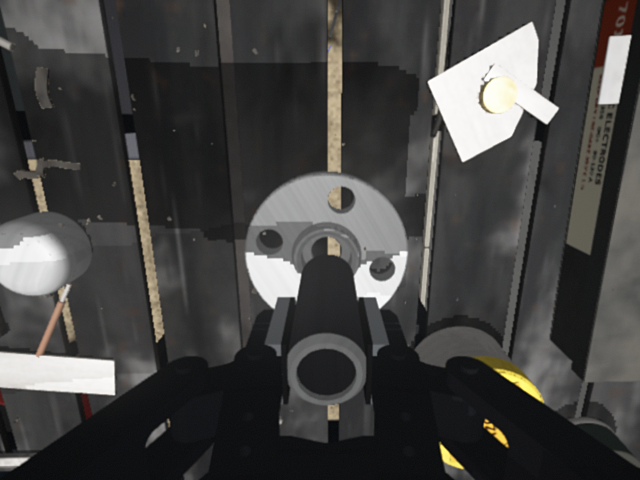

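The flange_s plate spans columns 246–408 with its top edge at row 172, so its centre is at about (0.600, -0.161). The held nipple_s is centred over it, so I'll descend.

```bash
python3 -m handwheel '{"moves":[[[0,0,-0.01],[0,0,0],-1],[[0,-0.001,-0.02],[0,0,0],-1],[[0,-0.001,-0.028],[0,0,0],-1],[[0,-0.001,-0.031],[0,0,0],-1],[[0,-0.001,-0.034],[0,0,0],-1],[[0,-0.001,-0.034],[0,0,0],-1],[[0,-0.001,-0.034],[0,0,0],-1]]}'
python3 -m handwheel '{"moves":[[[0,0,-0.003],[0,0,0],-1],[[0,0,-0.006],[0,0,0],-1],[[0,0,-0.009],[0,0,0],-1],[[0,0,-0.011],[0,0,0],-1],[[0,0,-0.011],[0,0,0],-1],[[0,0,-0.011],[0,0,0],-1],[[0,0,-0.011],[0,0,0],-1]]}'
```

```text
clock: 20.05
tcp_pos: [0.5993, -0.1605, 0.0585]
eef_rot: [0.0, 0.708, 0.706, 0.0]
ft_force: [-0.2, 0.5, -1.6]
width: 0.0248
gripper_force: 59.6
clock: 20.75
tcp_pos: [0.5994, -0.1606, 0.0485]
eef_rot: [0.0, 0.708, 0.706, 0.0]
ft_force: [-3.4, 0.7, 12.9]
width: 0.025
gripper_force: 60.8
```

```bash
python3 -m handwheel '{"moves":[[[0,0,0],[0,0,0],1],[[0,0,0],[0,0,0],1],[[0,0,0],[0,0,0],1],[[0,0,0],[0,0,0],1],[[0,0,0],[0,0,0],1],[[0,0,0.03],[0,0,0],1],[[0,0,0.07],[0,0,0],1],[[0,0,0.12],[0,0,0],1],[[0,0,0.16],[0,0,0],1],[[0,0,0.18],[0,0,0],1]]}'
python3 -m handwheel '{"moves":[[[-0.04,0,0],[0,0,0],1],[[-0.08,0,0],[0,0,0],1],[[-0.12,0,0],[0,0,0],1],[[-0.15,0,0],[0,0,0],1],[[-0.172,-0.001,0],[0,0,0],1],[[-0.172,-0.001,0],[0,0,0],1],[[-0.172,-0.001,0],[0,0,0],1],[[-0.172,-0.001,0],[0,0,0],1],[[-0.172,-0.001,0],[0,0,0],1],[[-0.172,-0.001,0],[0,0,0],1]]}'
python3 - <<'E'
from rig import vision,env
from h import *
for i in range(4): vision.grab_frame("top")
c=vision.calibration("wrist");im=vision.grab_frame("wrist");o=env.get_obs();print(o["tcp_pos"],o["q"])
g=cv2.cvtColor(im,cv2.COLOR_BGR2GRAY)[130:300,250:400]
for a in cv2.HoughCircles(g,cv2.HOUGH_GRADIENT,1,10,param1=120,param2=14,minRadius=20,maxRadius=32)[0][:4]: print(a+[250,130,0],np.round(plane(c,a[:2]+[250,130],.022),4))
for t in(100,130,160): wmeas(im,c,{"cap":((326,200),.022,45,5)},t)
cv2.imwrite("pics/w7.png",im)
E
```

```text
clock: 21.75
tcp_pos: [0.6007, -0.1606, 0.2317]
eef_rot: [0.002, 0.708, 0.706, 0.002]
ft_force: [0.1, 0.3, -0.8]
width: 0.0854
gripper_force: 0.0
clock: 22.75
tcp_pos: [0.4278, -0.1614, 0.2271]
eef_rot: [-0.0, 0.708, 0.707, 0.0]
ft_force: [-1.2, -1.1, 0.4]
width: 0.0854
gripper_force: 0.0
[ 0.42727062 -0.16149888  0.22721088] [ 0.5332943   0.19038961 -0.33441496  1.9474354   0.07305245  1.0154371
  0.16381378]
[328.5        205.5         24.60000038] [ 0.429  -0.1607  0.022 ]
[293.5        247.5         25.79999924] [ 0.3962 -0.2008  0.022 ]
[352.5 166.5  23.5] [ 0.4502 -0.1258  0.022 ]
cap [ 0.4179 -0.1642  0.0651] [318.3 206.7  62.1  82.1] 2748
cap [ 0.4286 -0.1688  0.0511] [328.  213.4  48.2  61.7] 1833
cap [ 0.4291 -0.1649  0.0394] [328.7 209.7  39.4  46.4] 1201
```

View pics/w7.png

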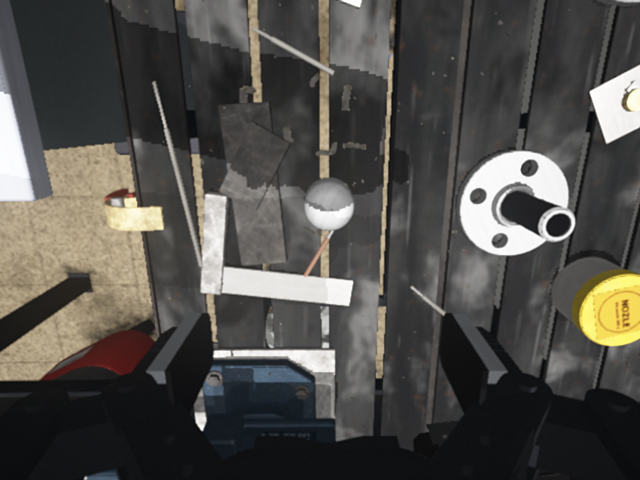

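The cap is at (328,205) in the wrist view, i.e. about (0.429, -0.161). Flat slabs lie to its left (columns 222–287), a white bar lies below at rows 267–303, and a thin stick touches the area at (330,235). I'll turn the fingers -55° and part-close them so they come down on clear table.

```bash
python3 -m handwheel '{"moves":[[[0.002,0,-0.02],[0,0,-8],0.5],[[0.002,0,-0.04],[0,0,-16],0.5],[[0.002,0,-0.06],[0,0,-24],0.5],[[0.002,0,-0.08],[0,0,-32],0.5],[[0.002,0,-0.1],[0,0,-40],0.5],[[0.002,0,-0.12],[0,0,-48],0.5],[[0.002,0,-0.13],[0,0,-55],0.5],[[0.002,0,-0.13],[0,0,-55],0.5],[[0.002,0,-0.13],[0,0,-55],0.5],[[0.002,0,-0.13],[0,0,-55],0.5]]}'
python3 -m handwheel '{"moves":[[[0,0,-0.03],[0,0,0],0.5],[[0,0,-0.05],[0,0,0],0.5],[[0,0,-0.05],[0,0,0],0.5],[[0,0,-0.05],[0,0,0],0.5],[[0,0,-0.05],[0,0,0],0.5]]}'
python3 - <<'E'
from rig import vision,env
from h import *
c=vision.calibration("wrist");im=vision.grab_frame("wrist");cv2.imwrite("pics/w8.png",im)
E
```

```text
clock: 24.0
tcp_pos: [0.4298, -0.1616, 0.098]
eef_rot: [0.0, 0.954, 0.301, 0.001]
ft_force: [0.5, 0.0, -0.0]
width: 0.0642
gripper_force: 0.0
clock: 24.5
tcp_pos: [0.43, -0.1618, 0.0485]
eef_rot: [0.001, 0.954, 0.3, 0.001]
ft_force: [1.2, 0.6, -0.5]
width: 0.064
gripper_force: 0.0
```

View pics/w8.png

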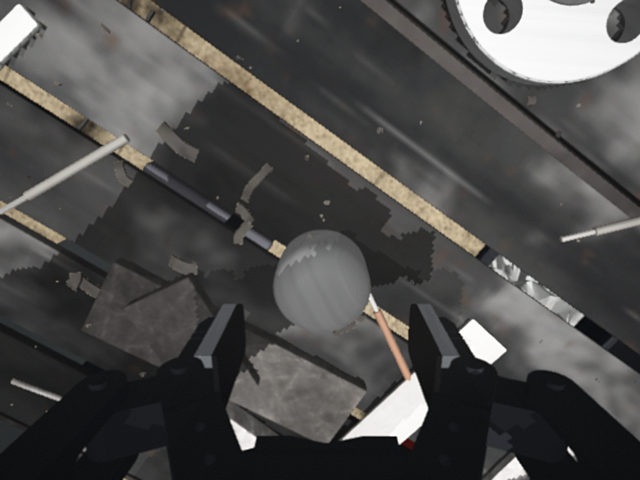

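The cap at (322,281) is centred between the fingers at (225,340) and (430,340), and there is clear table beneath both. Descend and grip.

```bash
python3 -m handwheel '{"moves":[[[0,0,-0.015],[0,0,0],0.5],[[0,0,-0.03],[0,0,0],0.5],[[0,0,-0.038],[0,0,0],0.5],[[0,0,-0.042],[0,0,0],0.5],[[0,0,-0.042],[0,0,0],0.5],[[0,0,-0.042],[0,0,0],0.5]]}'
python3 -m handwheel '{"moves":[[[0,0,-0.002],[0,0,0],-1],[[0,0,-0.002],[0,0,0],-1],[[0,0,-0.002],[0,0,0],-1],[[0,0,-0.002],[0,0,0],-1],[[0,0,-0.002],[0,0,0],-1],[[0,0,-0.002],[0,0,0],-1],[[0,0,-0.002],[0,0,0],-1],[[0,0,-0.002],[0,0,0],-1]]}'
```

```text
clock: 25.15
tcp_pos: [0.4296, -0.1616, 0.0058]
eef_rot: [0.0, 0.954, 0.3, 0.0]
ft_force: [0.2, -0.1, 0.7]
width: 0.0641
gripper_force: 0.0
clock: 25.95
tcp_pos: [0.4296, -0.1617, 0.0039]
eef_rot: [0.0, 0.954, 0.3, 0.0]
ft_force: [-0.8, 0.0, 6.3]
width: 0.0436
gripper_force: 60.0
```

```bash
python3 -m handwheel '{"moves":[[[0,0,0.03],[0,0,0],-1],[[0,0,0.07],[0,0,0],-1],[[0,0,0.11],[0,0,0],-1],[[0.01,0.02,0.14],[0,0,0],-1],[[0.03,0.06,0.14],[0,0,0],-1],[[0.05,0.1,0.14],[0,0,0],-1],[[0.07,0.14,0.14],[0,0,0],-1],[[0.09,0.18,0.14],[0,0,0],-1],[[0.11,0.22,0.14],[0,0,0],-1],[[0.125,0.26,0.14],[0,0,0],-1]]}'
python3 -m handwheel '{"moves":[[[0.015,0.04,0],[0,0,0],-1],[[0.03,0.08,0],[0,0,0],-1],[[0.045,0.12,0],[0,0,0],-1],[[0.055,0.15,0],[0,0,0],-1],[[0.061,0.172,0],[0,0,0],-1],[[0.061,0.172,-0.01],[0,0,0],-1],[[0.061,0.172,-0.03],[0,0,0],-1],[[0.061,0.172,-0.04],[0,0,0],-1],[[0.061,0.172,-0.04],[0,0,0],-1],[[0.061,0.172,-0.04],[0,0,0],-1]]}'
python3 - <<'E'
from rig import vision,env
from h import *
for i in range(4): t=vision.grab_frame("top")
c=vision.calibration("wrist");im=vision.grab_frame("wrist");s=vision.grab_frame("scene")
cv2.imwrite("pics/w9raw.png",im);cv2.imwrite("pics/w9.png",np.hstack([cv2.resize(im,(440,330)),cv2.resize(s[180:300,180:310],(358,330))]))
o=env.get_obs();print(o["tcp_pos"],o["eef_rot"],c["xyz"],o["width"])
E
```

```text
clock: 26.95
tcp_pos: [0.5548, 0.1, 0.1432]
eef_rot: [0.0, 0.954, 0.3, -0.0]
ft_force: [1.4, -0.2, -2.7]
width: 0.0439
gripper_force: 62.5
clock: 27.95
tcp_pos: [0.6152, 0.2698, 0.1035]
eef_rot: [0.0, 0.954, 0.299, -0.0]
ft_force: [0.2, 0.5, -1.9]
width: 0.0434
gripper_force: 62.4
[0.61550554 0.27052513 0.10401337] [-6.40412111e-05  9.54077554e-01  2.99559254e-01  5.19240610e-04] [0.67834777 0.31337183 0.2483583 ] 0.043662360960270055
```

View pics/w9.png

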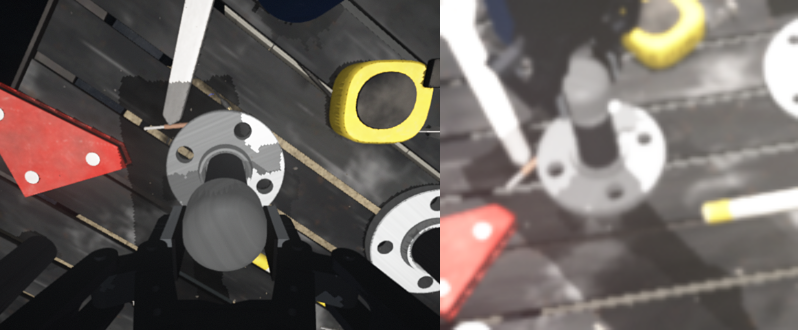

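The wrist crop shows the cap (column 225) centred over flange_m (column 225), and the scene crop shows it just above nipple_m. Descend gently.

```bash
python3 -m handwheel '{"moves":[[[0,0,-0.006],[0,0,0],-1],[[0,0,-0.01],[0,0,0],-1],[[0,0,-0.013],[0,0,0],-1],[[0,0,-0.015],[0,0,0],-1],[[0,0,-0.017],[0,0,0],-1],[[0,0,-0.019],[0,0,0],-1],[[0,0,-0.019],[0,0,0],-1],[[0,0,-0.019],[0,0,0],-1]]}'
```

```text
clock: 29.05
tcp_pos: [0.6152, 0.2705, 0.0844]
eef_rot: [0.0, 0.954, 0.3, 0.0]
ft_force: [0.3, 0.1, -2.1]
width: 0.0436
gripper_force: 62.4
```

```bash
python3 -m handwheel '{"moves":[[[0,0,-0.003],[0,0,0],-1],[[0,0,-0.006],[0,0,0],-1],[[0,0,-0.008],[0,0,0],-1],[[0,0,-0.0095],[0,0,0],-1],[[0,0,-0.0095],[0,0,0],-1],[[0,0,-0.0095],[0,0,0],-1],[[0,0,-0.0095],[0,0,0],-1]]}'
```

```text
clock: 29.75
tcp_pos: [0.6159, 0.2706, 0.0761]
eef_rot: [0.0, 0.954, 0.3, 0.001]
ft_force: [-1.0, -1.6, 7.0]
width: 0.0431
gripper_force: 63.4
```

Seated: z is 0.076 with a light contact force. Release, back off and verify.

```bash
python3 -m handwheel '{"moves":[[[0,0,0],[0,0,0],1],[[0,0,0],[0,0,0],1],[[0,0,0],[0,0,0],1],[[0,0,0],[0,0,0],1],[[0,0,0],[0,0,0],1],[[0,0,0],[0,0,0],1],[[0,0,0.03],[0,0,0],1],[[0,0,0.07],[0,0,0],1],[[0,0,0.12],[0,0,0],1],[[0,0,0.16],[0,0,0],1]]}'
python3 -m handwheel '{"moves":[[[-0.03,-0.04,0],[0,0,0],1],[[-0.06,-0.08,0],[0,0,0],1],[[-0.09,-0.12,0],[0,0,0],1],[[-0.12,-0.16,0],[0,0,0],1],[[-0.15,-0.2,0],[0,0,0],1],[[-0.18,-0.24,0],[0,0,0],1],[[-0.2,-0.28,0],[0,0,0],1],[[-0.2,-0.32,0],[0,0,0],1],[[-0.2,-0.32,0],[0,0,0],1],[[-0.2,-0.32,0],[0,0,0],1]]}'
python3 - <<'E'
from rig import vision
from h import *
t=vision.grab_frame("top");s=vision.grab_frame("scene")
cv2.imwrite("pics/end.png",np.vstack([cv2.resize(t[120:310,140:480],(537,300)),cv2.resize(s[150:340,130:470],(537,300))]))
E
```

```text
clock: 30.75
tcp_pos: [0.6154, 0.2707, 0.2376]
eef_rot: [-0.0, 0.954, 0.3, 0.001]
ft_force: [0.4, 0.6, -0.4]
width: 0.085
gripper_force: 0.0
clock: 31.75
tcp_pos: [0.4153, -0.0501, 0.2351]
eef_rot: [0.0, 0.954, 0.299, 0.0]
ft_force: [1.1, 1.6, -0.1]
width: 0.0851
gripper_force: 0.0
```

View pics/end.png

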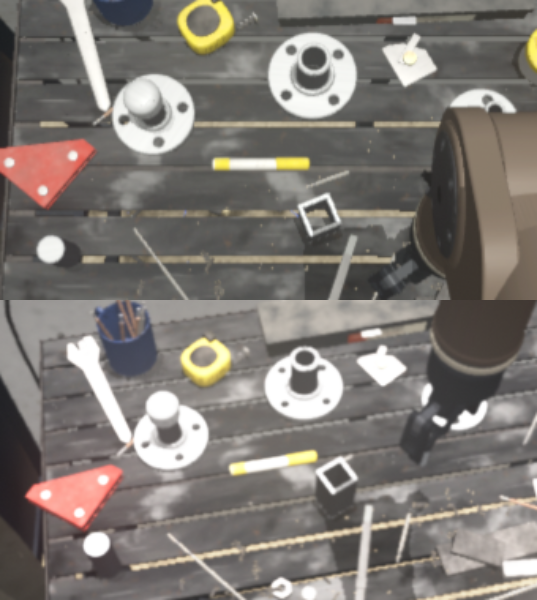

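The capped nipple_m stands at (145,100) in the top view, nipple_l is upright at (313,62), and the bar and square tube haven't moved. nipple_s was seen seated earlier (wrist view 7). Handing in.

```bash
python3 -c "
from rig import ticket
print(ticket.finish_job())"
```

```text
the job is handed in; nothing more can be done
None
```

I stood all three nipples in their flanges and put the cap on nipple_m, then handed the job in at about 32 s; the tool heights and light contact forces at each fit say everything went fully down, but no verdict came back.

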